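# Shut and lock the filter hatch of the workshop's dust extractor

### The job

The bench dust extractor has just had a new filter: swing its hatch shut and fasten it with the sprung wing stud. Press the stud in, feeling for the slot under the hatch by turning it clockwise, and once it has gone in turn it on clockwise, about a quarter turn, until it locks and stays down by itself. Do not force the stud, and leave the other things on the bench where they are.

Things in the scene. Friction and masses are not known exactly. Their poses are not given: they have to be found in the camera images.
- extractor: Bench dust extractor: grey metal box 300 (x) x 260 (y) x 150 mm high, fixed on the bench. Origin: centre of its underside; x from its front (louvres, switch) to its back, z up. In its top a filter well 30 mm deep under the hatch. Black carrying handle 36 mm high across the top, 118 mm behind the centre; hose spigot sticks 45 mm out of the +y side.
- hatch (a joint): Hatch angle, rad: 0 = shut flat on the extractor's top, growing as it opens up and backwards. Stiff hinge: the hatch (0.4 kg) stays where it is left; 2 to 5 N down near its front edge swing it shut onto a firm stop.
- hatch_hinge (a point): Middle of the hatch's hinge line, on its outer face, 75 mm behind the extractor's centre, 155 mm above the bench. Turns with the hatch: x along the hatch away from its front edge, y along the hinge line, z out of its outer face.
- hatch_front (a point): Middle of the hatch's front (free) edge, on its outer face, 170 mm from the hinge line; axes as hatch_hinge. The hatch is a grey plate 170 (hinge to front) x 160 (along the hinge) x 5 mm; a 15 mm finger tab sticks out in front of this point.
- stud_head (a point): On the stud's axis at the foot of its wing, on the upper face of the flange, 17.5 mm above the hatch's outer face when the stud is up. The wing, the part to pinch, rises 22 mm from here: 38 mm long (x), 9 mm thick (y). x along the wing, z up the stud.
- stud: Steel stud carried by the hatch on its middle line, 135 mm from the hinge line. Above the hatch a round flange (diameter 40, 4 mm thick) with the upright wing on it; below, a cross-pin 28 mm long, 4 mm thick, in line with the wing (x). Origin: on its axis, 17.5 mm below point stud_head; level with the hatch's outer face when the stud is up.
- stud_depth (a joint): How far the stud is pushed in, m: 0 = up, where its spring (5 N, plus 0.5 N per mm) returns it if not caught. Hatch shut: its pin meets the slotted plate at 2 mm; in line with the slot it goes on, can turn below 11 mm, meets the receptacle's floor at 13 mm. Let go: 11 mm if turned but short of the lock, 8 mm if locked (pin sprung up into a groove). All +-1 mm by machine.
- stud_turn (a joint): Stud angle, rad, growing clockwise from above; 0 = wing along the hatch's front-to-back line. Turns lightly, stays where left. Starts 0.1 to 1.75 short of the slot, which lies at 0.1 to 1.5 and takes the pin within 0.15 either side. Pushed in, it turns clockwise to a firm stop 1.65 past the slot; locking groove 1.35 to 1.65 past the slot. It may be gripped anew part way.
- receptacle: Carrier of the steel receptacle for the stud's pin, in the filter well straight under the stud when the hatch is shut. Origin: on the stud's axis, at the top of the slotted plate (36 x 36 mm, slot 8.4 mm wide), 14 mm below the extractor's top. The plate is riveted in at an angle that this pose does not show. More than 35 N of the stud's pin on it does damage.
- wax_tin: Brass-coloured tin, diameter 80, 94 mm high, loose on the bench, not needed. Origin: centre of its underside.
- glue_pot: Black pot with a lid, diameter 68, 74 mm high, loose on the bench, not needed. Origin: centre of its underside.
- plaster_strip: White beaded plaster moulding 200 (x) x 34 x 21 mm, loose on the bench, not needed. Origin: centre of its underside.

How it is judged:
On the way:
1. the hatch is swung shut (value of joint hatch below 0.03 rad), for 0.2 s.
At the end, for the whole second after the job is handed in: The hatch is shut (within 0.02 rad) and the stud, let go, stays down locked by itself: pushed in 6 to 9.4 mm (it rests at about 8 mm in its locking groove), at rest (value of joint hatch below 0.02 rad and value of joint stud_depth between 0.006 and 0.0094 m and angular speed of stud below 0.1 rad/s); the robot touches nothing.
It fails at once if the stud's pin is forced against the receptacle (more than 35 N) (contact force between stud and receptacle above 35 N).
It fails at once if the wax tin, glue pot or plaster strip is moved more than 30 mm or knocked over (distance of any of wax_tin, glue_pot, plaster_strip from where it was at the start of the episode above 0.03 m or angle between any of wax_tin, glue_pot's own z axis and vertical above 0.3 rad).
It also fails if it takes over 72 s, if anything falls off the work surface, if the arm or the gripper's body presses on something with over 40 N, if the wrist force passes 120 N, or if a joint passes its speed limit or range.

### The arm

A 7-joint arm with a two-finger parallel gripper is mounted at the origin on the work surface. World frame = base frame: x ahead of the robot, y to its left, z up, the work surface at z = 0. Lengths are in m, angles in rad, forces in N, time in s.
With the tool pointing down it reaches from about 0.4 to 0.85 m from the base axis. Payload 6.9 kg.
Tool frame: the origin (TCP) lies on the centre line of the jaws, within the pads' length; the fingertips stand 19 mm ahead of it and the grasp point (between the pads) is the TCP (robot.nose_length is the distance from the TCP to the fingertips, in m); z points along the fingers, y is the line along which they close (so a half turn about z gives the same grasp; the last joint's range is limited). The gripper opens to 85 mm and grips with 20 to 120 N. Pads are 22 mm wide; open, the fingers measure 114 mm over their backs; the gripper's body (76 mm by 85 mm) begins 54 mm behind the grasp point. The pads swing forward as they close: fully open they stand 13 mm farther back than shut.
Start: joints at [-1.183, 0.507, -0.238, 1.5, 0.126, 1.149, -0.155], TCP at [0.174, 0.6, 0.25] pointing down, gripper open.
Joint ranges: [-3.08, 3.08], [-0.24, 2.05], [-1.43, 1.35], [0, 2.5], [-1.52, 4.66], [0.17, 1.96], [-2.89, 2.89]. Speed limits (rad/s): [2.39, 2.39, 3.14, 3.14, 3.14, 3.14, 3.14].

### API

Orientations are given as a rotation vector (axis times angle).
In Python, from cell import robot, eyes, look_for gives the robot as it stands. The module is installed in compiled form; this text tells all that it offers.
- The arm moves only by the tool carry_out, never from a script. Its argument "plan" is a list of rows, each a list of 5 numbers: the finger opening in mm, from 0 to 85.4, then the shift along the tool's x, y, z in mm, then the turn about the tool's z in rad. A call has 1 to 12 rows; each row is the pose to reach, as a shift and turn from the pose commanded when the call began, along the tool's axes at that moment; what a row does not reach only later rows make up. A row lasts 1/12 s, in which the tool goes at most 41.7 mm and 7.16 degrees, less where a joint would pass 70% of its speed; a pose out of reach is approached as far as the arm can. A call with a gripper value outside its range is refused whole. The fingers move at their own pace and stop on an object; "grip_force" is the grip in N (left out, the last holds). Time passes only in rows, so rows that repeat a pose let the fingers close. It gives the time, the measured TCP pose, the force, the opening and the grip force at its end, in the units of the state.
- robot.observe(): the state, without advancing time (a new reading comes with each control period).
- eyes.grab_frame(name): name is "scene" or "top" or "wrist"; returns the picture (420x560x3 uint8, red, green, blue); there is no depth.
- eyes.camera_model(name): a dict with "camera_matrix" (3x3 intrinsics, pixels), "origin" and "rotation" of the camera in the world. Camera axes: x right, y up, looking along -z (the intrinsics and any distortion apply to the point x, -y, -z); pixel columns grow to the right and rows downward; lengths in m; the calibration is good to about 2 mm. The wrist camera is an equidistant fisheye: a pixel r from the principal point sees the ray r / f radians off the axis. A picture is of the moment at which its call begins: read the wrist's pose just before it. camera_model takes no time and is no camera call; for the wrist camera it gives the pose at the moment of the call.
- robot.hand_in(): hands the job in; it is judged then, once.
Trained networks look in the newest picture that a camera, given by its name, has taken for a name from the list of things; names that differ only in an ending like _2 or _b are one class to them, and where a whole thing is asked for, a point or a joint stands for the part that bears it (a point fixed in the world has none). Each returns a list of dicts, best first, with "conf" (0 to 1); they miss things now and then, are a little off and sometimes report something else, mostly with a low value. They report only what shows in the picture. A call takes as long as a camera call.
- look_for(camera, thing): "point" ([x, y, z] in m, in the coordinates of the camera as it stood for that picture, good to about 4 mm: the middle of the surface that is visible of it).
The state is a dict: "t": time; "joint_positions": joint angles; "qvel": joint speeds; "joint_torque": joint torques, N m; "tool_pos": TCP position; "ee_rot": TCP orientation; "force": force on the tool from outside, world axes, zero at the start; "moment": the same for the moment, N m; "gripper_width": opening from 0.0 (shut) to 1.0 (fully open); "grasp_force": force on a finger pad.
Only numpy, scipy, OpenCV 4.12 (cv2) and the standard library are available. Lean on these libraries where they do the work, as an engineer would, in place of code of your own. Each camera call takes 0.05 s, during which the arm holds its last target. There are 200 camera calls.

## Working session

There is one attempt and no reset: what is moved stays moved. The work goes in short steps, Python scripts to look and compute and a tool call to move; the robot and the scene stay as the last step left them, time stands still between calls to the robot, and variables do not carry over. Pictures are saved under pics/ and viewed, at most 10 in all, crops included, and the job is handed in when it is done.

Besides the shell and the picture viewer there is one more tool, called after ">>>" as name(argument=value, ...), one argument or row to a line, values as JSON. carry_out: Moves the arm, as the interface text tells. Its arguments: {"type":"object","properties":{"plan":{"type":"array"},"grip_force":{"type":"number"}},"required":["plan"]}

```bash
mkdir -p pics; cat > h.py <<'E'
import numpy as np, cv2
from cell import robot, eyes, look_for
from scipy.spatial.transform import Rotation as R
def save(cam,name):
    im=eyes.grab_frame(cam); cv2.imwrite('pics/'+name,im[:,:,::-1]); return im
def find(cam,things,n=2):
    m=eyes.camera_model(cam); o=np.array(m['origin']);r=np.array(m['rotation'])
    for t in things:
        for d in look_for(cam,t)[:n]:
            print(cam,t,round(d['conf'],2),np.round(o+r@np.array(d['point']),3))
def st():
    s=robot.observe(); print({k:np.round(s[k],3).tolist() for k in ['t','tool_pos','ee_rot','joint_positions','force','moment','gripper_width','grasp_force']})
    return s
def proj(cam,P):
    m=eyes.camera_model(cam);p=np.array(m['rotation']).T@(np.array(P)-m['origin']);p=np.array([p[0],-p[1],-p[2]])
    q=np.array(m['camera_matrix'])@p; return q[:2]/q[2]
E
python3 - <<'E'
from h import *
st()
a=save('scene','s1.png');b=save('top','t1.png')
cv2.imwrite('pics/st1.png',cv2.resize(np.hstack([a,b])[:,:,::-1],(800,300)))
for c in('scene','top'): find(c,['extractor','hatch','hatch_front','stud','stud_head','wax_tin','glue_pot','plaster_strip'],1)
E
```

```text
{'t': 0.0, 'tool_pos': [0.174, 0.6, 0.249], 'ee_rot': [-0.441, -3.11, 0.003], 'joint_positions': [-1.184, 0.508, -0.238, 1.501, 0.126, 1.149, -0.155], 'force': [-0.644, -0.06, 0.179], 'moment': [0.029, 0.008, -0.038], 'gripper_width': 0.998, 'grasp_force': 0.0}
scene extractor 0.77 [-1.655 -2.148 -1.894]
scene hatch 0.92 [-1.568 -2.061 -1.806]
scene hatch_front 0.64 [-1.568 -2.061 -1.806]
scene stud 0.66 [-1.475 -1.968 -1.713]
scene stud_head 0.57 [-1.466 -1.959 -1.704]
scene wax_tin 0.65 [-2.267 -2.76  -2.506]
scene glue_pot 0.83 [-1.331 -1.824 -1.57 ]
scene plaster_strip 0.73 [-2.392 -2.885 -2.63 ]
top extractor 0.79 [2.351 2.086 3.543]
top hatch 0.98 [2.235 1.97  3.428]
top hatch_front 0.71 [2.178 1.913 3.37 ]
top stud 0.66 [2.176 1.911 3.369]
top stud_head 0.52 [2.176 1.911 3.369]
top wax_tin 0.56 [2.466 2.201 3.659]
top glue_pot 0.71 [2.395 2.13  3.588]
top plaster_strip 0.69 [2.617 2.352 3.809]
```

View pics/s1.png

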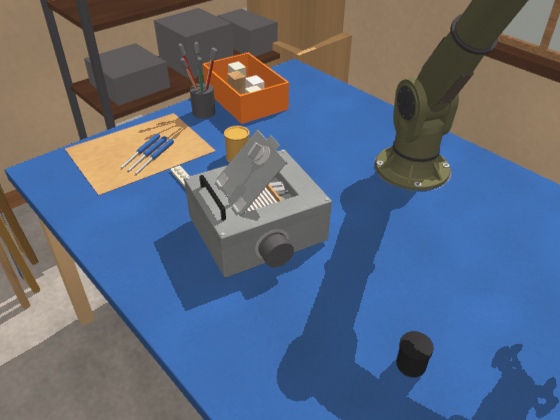

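View pics/t1.png

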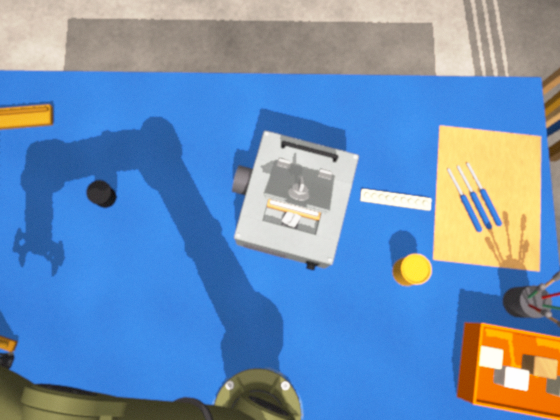

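The scene picture shows the extractor with its hatch about half open, stud on the hatch near (262,155), wax tin behind at (237,140) and the glue pot far away at (413,355). In the top view the hatch is at (300,185), the stud at (299,188), the strip at (395,199) and the tin at (412,270). The camera rotation is a rotation vector, so I'll fix the helper.

```bash
sed -i "s/r=np.array(m\['rotation'\])/r=R.from_rotvec(m['rotation']).as_matrix()/; s/np.array(m\['rotation'\]).T/R.from_rotvec(m['rotation']).as_matrix().T/" h.py
python3 - <<'E'
from h import *
print(eyes.camera_model('top'))
for c in('scene','top'): eyes.grab_frame(c);find(c,['extractor','hatch','hatch_hinge','hatch_front','stud','stud_head','wax_tin','plaster_strip'],1)
E
```

```text
{'camera_matrix': array([[518.9194322 ,   0.        , 261.96677457],
       [  0.        , 518.9194322 , 213.06195156],
       [  0.        ,   0.        ,   1.        ]]), 'origin': array([2.65909103e-01, 9.08611046e-04, 1.45873809e+00]), 'rotation': array([ 0.14065593, -0.15341091, -1.55577491])}
scene extractor 0.77 [ 0.606 -0.037  0.149]
scene hatch 0.83 [ 0.578 -0.09   0.221]
scene hatch_hinge 0.67 [ 0.577 -0.091  0.22 ]
scene hatch_front 0.56 [ 0.574 -0.088  0.22 ]
scene stud 0.68 [ 0.559 -0.096  0.266]
scene stud_head 0.72 [ 0.557 -0.095  0.27 ]
scene wax_tin 0.64 [ 0.4   -0.405  0.087]
scene plaster_strip 0.51 [ 0.579 -0.449  0.013]
top extractor 0.66 [ 0.542 -0.093  0.152]
top hatch 0.6 [ 0.566 -0.101  0.229]
top hatch_hinge 0.85 [ 0.563 -0.099  0.229]
top hatch_front 0.78 [ 0.563 -0.099  0.23 ]
top stud 0.53 [ 0.552 -0.095  0.27 ]
top stud_head 0.59 [ 0.551 -0.096  0.27 ]
top wax_tin 0.61 [ 0.376 -0.408  0.093]
top plaster_strip 0.88 [ 0.588 -0.387  0.015]
```

```bash
cat >> h.py <<'E'
def unproj(cam,uv,z):
    m=eyes.camera_model(cam);K=np.array(m['camera_matrix']);d=np.linalg.inv(K)@[uv[0],uv[1],1.]
    d=R.from_rotvec(m['rotation']).as_matrix()@[d[0],-d[1],-d[2]];o=np.array(m['origin']);return o+d*(z-o[2])/d[2]
E
python3 - <<'E'
from h import *
a=cv2.imread('pics/t1.png')[115:280,220:375]; cv2.imwrite('pics/t1c.png',cv2.resize(a,None,fx=3.6,fy=3.6,interpolation=2))
P=[unproj('top',q,.15)[:2] for q in [(266,132),(358,153),(330,268),(236,240)]]
print(np.round(P,3)); print('c',np.mean(P,0),[np.linalg.norm(P[i]-P[i-1]) for i in range(4)])
for i,j in((3,0),(2,1)): d=P[j]-P[i];print('x yaw',np.arctan2(d[1],d[0]))
for i,j in((1,0),(2,3)): d=P[j]-P[i];print('y yaw',np.arctan2(d[1],d[0])-np.pi/2)
E
```

```text
[[ 0.733 -0.017]
 [ 0.678 -0.26 ]
 [ 0.375 -0.181]
 [ 0.444  0.057]]
c [ 0.55740973 -0.10038051] [np.float64(0.2981155778317239), np.float64(0.24850041628446404), np.float64(0.3124721667251074), np.float64(0.24773960836035686)]
x yaw -0.2508668228907269
x yaw -0.25334184046033115
y yaw -0.22283004650698368
y yaw -0.28069850840425126
```

View pics/t1c.png

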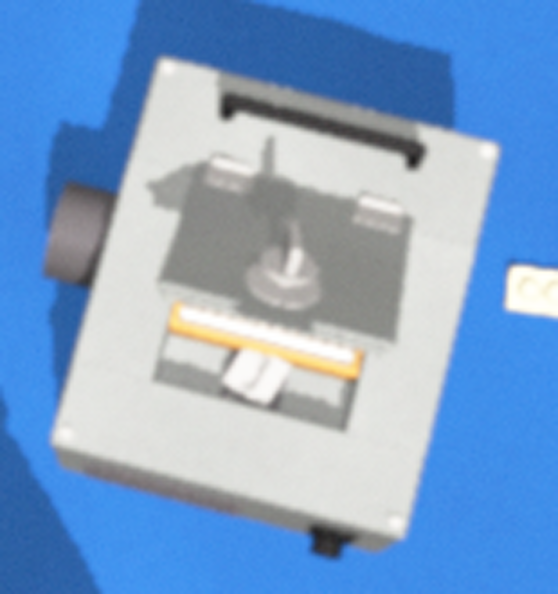

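```bash
cat >> h.py <<'E'
C=np.array([.557,-.1]);YAW=-.25
ex=np.array([np.cos(YAW),np.sin(YAW)]);ey=np.array([-ex[1],ex[0]])
def ext(x,y,z): return np.r_[C+x*ex+y*ey,z]   # extractor frame -> world
def go(P,yaw=None):  # tool shift (mm) & turn to world TCP P with tool x at yaw
    s=robot.observe();r=R.from_rotvec(s['ee_rot']).as_matrix()
    y0=np.arctan2(r[1,0],r[0,0]); t=0 if yaw is None else -((yaw-y0+np.pi)%(2*np.pi)-np.pi)
    print('shift',np.round(1000*r.T@(np.array(P)-s['tool_pos']),1),'turn',round(t,3),'yaw now',round(y0,3))
E
python3 - <<'E'
from h import *
m=eyes.camera_model('wrist');s=robot.observe();r=R.from_rotvec(s['ee_rot']).as_matrix()
print(r.round(3));print('cam in tool',r.T@(m['origin']-s['tool_pos']),'\n',(r.T@R.from_rotvec(m['rotation']).as_matrix()).round(2),m['camera_matrix'])
go(ext(-.11,0,.42),YAW);go(ext(-.11,0,.42),YAW+np.pi)
E
```

```text
[[-0.961  0.278 -0.   ]
 [ 0.278  0.961 -0.   ]
 [-0.    -0.    -1.   ]]
cam in tool [ 0.07682119 -0.00124295 -0.12437372] 
 [[-0.    0.95  0.3 ]
 [ 1.    0.    0.  ]
 [ 0.    0.3  -0.95]] [[325.1922621    0.         278.78219291]
 [  0.         325.1922621  208.88489779]
 [  0.           0.           1.        ]]
shift [-452.9 -569.6 -169.7] turn 3.11 yaw now 2.86
shift [-452.9 -569.6 -169.7] turn -0.032 yaw now 2.86
```

>>> carry_out(
  plan=[
    [20,0,0,-40,0],
    [20,0,0,-80,0],
    [20,-24,-30,-110,0],
    [20,-48,-60,-140,0],
    [20,-72,-90,-160,0],
    [20,-96,-120,-170,0],
    [20,-120,-150,-170,0],
    [20,-144,-180,-170,0],
    [20,-168,-210,-170,0],
    [20,-192,-240,-170,0],
    [20,-216,-270,-170,0],
    [20,-240,-300,-170,0],
  ],
)

```text
t: 2.8
tool_pos: [0.3212, 0.2433, 0.4206]
ee_rot: [0.442, 3.11, 0.001]
force: [1.5, 0.4, 0.5]
gripper_width: 0.235
grasp_force: 0.0
```

>>> carry_out(
  plan=[
    [20,-24,-30,0,0],
    [20,-48,-60,0,0],
    [20,-72,-90,0,0],
    [20,-96,-120,0,0],
    [20,-120,-150,0,0],
    [20,-144,-180,0,0],
    [20,-168,-210,0,-0.03],
    [20,-190,-240,0,-0.03],
    [20,-213,-270,0,-0.03],
    [20,-213,-270,0,-0.03],
    [20,-213,-270,0,-0.03],
  ],
)

```text
t: 3.72
tool_pos: [0.4505, -0.075, 0.4201]
ee_rot: [-0.402, -3.115, 0.001]
force: [0.6, 0.3, -0.3]
gripper_width: 0.236
grasp_force: 0.0
```

```bash
python3 - <<'E'
from h import *
st()
save('wrist','w1.png'); find('wrist',['receptacle','stud_head','hatch_front','hatch','hatch_hinge'],1)
E
```

```text
{'t': 3.717, 'tool_pos': [0.451, -0.075, 0.42], 'ee_rot': [-0.402, -3.115, 0.001], 'joint_positions': [-0.171, 0.142, 0.34, 1.586, -0.047, 1.422, 1.486], 'force': [0.568, 0.343, -0.253], 'moment': [0.065, -0.02, 0.002], 'gripper_width': 0.236, 'grasp_force': 0.0}
wrist receptacle 0.84 [ 0.498 -0.08   0.135]
wrist stud_head 0.92 [ 0.554 -0.097  0.272]
wrist hatch_front 0.85 [ 0.538 -0.094  0.264]
wrist hatch 0.96 [ 0.54  -0.094  0.266]
wrist hatch_hinge 0.73 [ 0.537 -0.092  0.26 ]
```

View pics/w1.png

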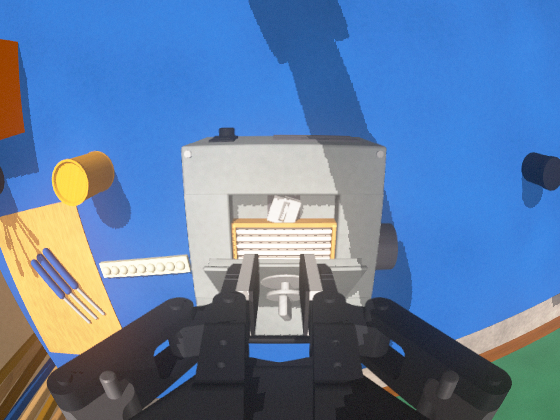

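```bash
python3 - <<'E'
from h import *
a=cv2.imread('pics/w1.png'); b=cv2.resize(a[190:228,260:310],(500,380),interpolation=2); c=cv2.resize(a[265:330,255:315],(350,380),interpolation=2)
cv2.imwrite('pics/w1c.png',np.hstack([b,c[:,:300]]))
E
```

```text
(no output)
```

View pics/w1c.png

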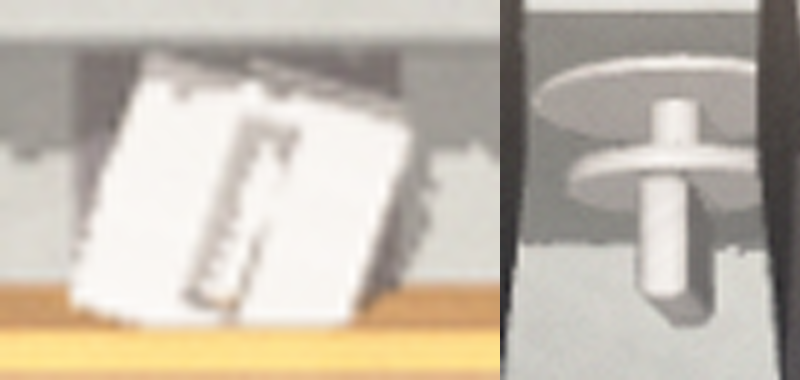

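```bash
cat >> h.py <<'E'
def wun(uv,z):
    m=eyes.camera_model('wrist');K=np.array(m['camera_matrix']);p=(np.array(uv)-K[:2,2])/K[0,0];t=np.linalg.norm(p)
    d=np.r_[p/t*np.sin(t),np.cos(t)];d=R.from_rotvec(m['rotation']).as_matrix()@[d[0],-d[1],-d[2]];o=np.array(m['origin']);return o+d*(z-o[2])/d[2]
def toext(P): v=np.array(P)[:2]-C; return np.r_[v@ex,v@ey]
E
python3 - <<'E'
from h import *
def ang(p,q,z): # crop px -> angle clockwise from ext x
    a,b=[toext(wun((260+u/10-.45,190+v/10-.45),z)) for u,v in(p,q)];d=b-a;d*=np.sign(d[0]);print(a.round(4),b.round(4),'cw',-np.arctan2(d[1],d[0]))
ang((262,122),(205,300),.136);ang((145,80),(75,305),.136);ang((410,125),(350,320),.136);ang((145,80),(405,120),.136)
# extractor front edge corners check / hatch plate
for u in((187,154),(381,154)):print(toext(wun(u,.15)))
print(robot.nose_length); go(ext(-.021,.05,.329))
E
```

```text
[-0.0688  0.0087] [-0.0441  0.0013] cw 0.29246345436158666
[-0.0745 -0.0066] [-0.0434 -0.016 ] cw 0.2955361272874565
[-0.0684  0.0281] [-0.0413  0.0207] cw 0.26899805534751337
[-0.0745 -0.0066] [-0.0691  0.0275] cw -1.4130206538994121
[-0.13535798 -0.11527427]
[-0.13583895  0.12836246]
0.019
shift [-89.4  49.1  91.5] turn 0 yaw now 2.892
```

>>> carry_out(
  plan=[
    [0,-30,20,0,0],
    [0,-60,40,0,0],
    [0,-89,50,20,0],
    [0,-89,50,45,0],
    [0,-89,50,70,0],
    [0,-89,50,91,0],
    [0,-89,50,91,0],
  ],
)

```text
t: 4.6
tool_pos: [0.5473, -0.0454, 0.3252]
ee_rot: [-0.391, -3.11, 0.001]
force: [-0.7, 0.1, 0.0]
gripper_width: -0.004
grasp_force: 0.0
```

```bash
python3 - <<'E'
from h import *
s=st();print(toext(s['tool_pos']))
E
```

```text
{'t': 4.6, 'tool_pos': [0.547, -0.045, 0.325], 'ee_rot': [-0.391, -3.11, 0.001], 'joint_positions': [-0.176, 0.348, 0.313, 1.57, -0.111, 1.248, 1.476], 'force': [-0.718, 0.056, 0.016], 'moment': [0.032, 0.062, -0.053], 'gripper_width': -0.004, 'grasp_force': 0.0}
[-0.02293696  0.05048461]
```

>>> carry_out(
  plan=[
    [0,10,0,20,0],
    [0,18,0,36,0],
    [0,26,0,50,0],
    [0,34,0,63,0],
    [0,40,0,75,0],
    [0,46,0,89,0],
    [0,51,0,103,0],
    [0,55,0,118,0],
    [0,57,0,130,0],
    [0,58,0,140,0],
    [0,59,0,147,0],
    [0,59,0,147,0],
  ],
)

```text
t: 5.6
tool_pos: [0.4919, -0.0316, 0.1822]
ee_rot: [-0.393, -3.116, -0.0]
force: [-0.1, -0.3, 0.5]
gripper_width: 0.003
grasp_force: 0.0
```

```bash
sed -i 's/^C=.*;YAW/C=np.array([.561,-.095]);YAW/' h.py; python3 - <<'E'
from h import *
s=st();print(toext(s['tool_pos']))
E
```

```text
{'t': 5.6, 'tool_pos': [0.492, -0.032, 0.182], 'ee_rot': [-0.393, -3.116, -0.0], 'joint_positions': [-0.189, 0.389, 0.285, 1.944, -0.146, 0.829, 1.494], 'force': [-0.106, -0.283, 0.469], 'moment': [-0.034, 0.026, -0.022], 'gripper_width': 0.003, 'grasp_force': 0.0}
[-0.08265446  0.04432489]
```

>>> carry_out(
  plan=[
    [0,0,0,3,0],
    [0,0,0,5,0],
    [0,0,0,7,0],
    [0,0,0,8,0],
    [0,0,0,9,0],
    [0,0,0,9,0],
    [0,0,0,9,0],
  ],
)

```text
t: 6.18
tool_pos: [0.4922, -0.0322, 0.174]
ee_rot: [0.394, 3.116, 0.001]
force: [-2.4, 0.5, 6.0]
gripper_width: -0.0
grasp_force: 3.4
```

```bash
python3 - <<'E'
from h import *
s=st()
E
```

```text
{'t': 6.183, 'tool_pos': [0.492, -0.032, 0.174], 'ee_rot': [0.394, 3.116, 0.001], 'joint_positions': [-0.185, 0.399, 0.282, 1.955, -0.151, 0.806, 1.5], 'force': [-2.363, 0.517, 6.019], 'moment': [0.1, 0.39, 0.017], 'gripper_width': -0.0, 'grasp_force': 3.45}
```

Tip at 0.155 with 6 N: at the stop or nearly. I'll press 2 mm more, then lift off and look.

>>> carry_out(
  plan=[
    [0,0,0,1,0],
    [0,0,0,2,0],
    [0,0,0,2,0],
    [0,0,0,2,0],
  ],
)

```text
t: 6.52
tool_pos: [0.4922, -0.0322, 0.1739]
ee_rot: [0.395, 3.115, 0.002]
force: [-8.5, 1.6, 27.4]
gripper_width: 0.001
grasp_force: 13.6
```

>>> carry_out(
  plan=[
    [0,0,0,-25,0],
    [0,0,0,-65,0],
    [30,10,-25,-105,0],
    [30,25,-45,-145,0],
    [30,25,-45,-145,0],
    [30,25,-45,-145,0],
  ],
)

```text
t: 7.02
tool_pos: [0.4566, -0.0716, 0.3197]
ee_rot: [0.399, 3.11, 0.001]
force: [1.1, -0.7, -0.9]
gripper_width: 0.352
grasp_force: 0.0
```

```bash
python3 - <<'E'
from h import *
s=st();print(toext(s['tool_pos']))
a=save('wrist','w2.png'); find('wrist',['stud_head','stud','hatch_front','hatch'],1)
cv2.imwrite('pics/w2c.png',cv2.resize(a[130:330,150:410][:,:,::-1],(780,600),interpolation=2))
E
```

```text
{'t': 7.017, 'tool_pos': [0.457, -0.072, 0.32], 'ee_rot': [0.399, 3.11, 0.001], 'joint_positions': [-0.169, 0.199, 0.338, 1.793, -0.072, 1.156, 1.507], 'force': [1.1, -0.65, -0.884], 'moment': [0.03, 0.045, 0.041], 'gripper_width': 0.352, 'grasp_force': 0.0}
[-0.10691784 -0.00312087]
wrist stud_head 0.96 [ 0.504 -0.081  0.172]
wrist stud 0.78 [ 0.502 -0.08   0.171]
wrist hatch_front 0.82 [ 0.511 -0.088  0.153]
wrist hatch 0.56 [ 0.503 -0.08   0.17 ]
```

View pics/w2c.png

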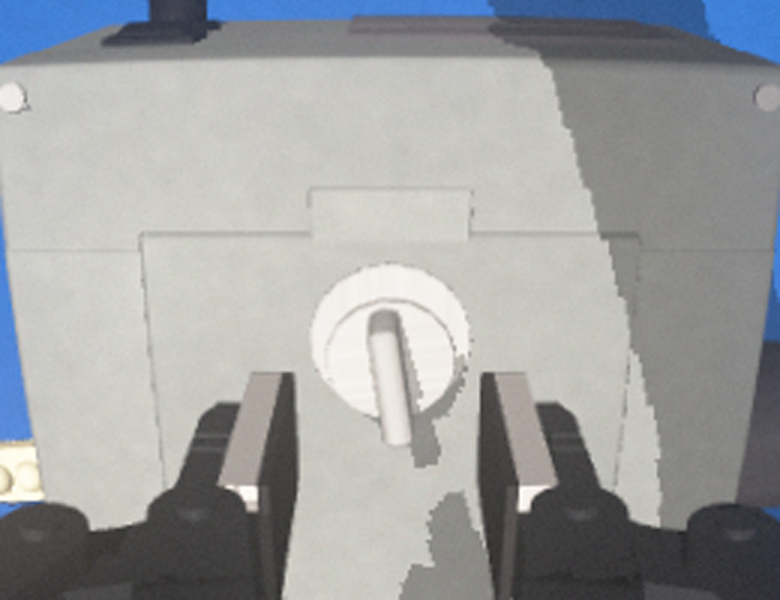

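```bash
python3 - <<'E'
from h import *
f=lambda u,v,z: toext(wun((150+u/3-.33,130+v/3-.33),z))
a=f(383,318,.1945);b=f(397,438,.1945);d=b-a
print('wing',a,b,'mid',(a+b)/2,'len',np.linalg.norm(d),'cw',-np.arctan2(d[1],d[0]))
a=f(143,233,.155);b=f(638,233,.155);d=b-a;print('edge',a,b,'yaw corr',np.arctan2(d[1],d[0])-np.pi/2)
a=f(310,187,.155);b=f(471,187,.155);print('tab',a,b)
print('flange',f(391,358,.1725))
s=robot.observe();r=R.from_rotvec(s['ee_rot']).as_matrix();print('tool yaw rel',np.arctan2(r[1,0],r[0,0])-YAW-np.pi)
E
```

```text
wing [-0.08560565 -0.00293228] [-0.04855429  0.00095747] mid [-0.06707997 -0.00098741] len 0.037254979808377 cw -0.10459965213040805
edge [-0.09766004 -0.07784174] [-0.09753615  0.0763323 ] yaw corr -0.0008035141473761165
tab [-0.11207951 -0.02505586] [-0.11204417  0.02345459]
flange [-0.06378375 -0.00069766]
tool yaw rel -0.0005491828084900341
```

>>> carry_out(
  plan=[
    [32,0,0,0,-0.12],
    [32,0,0,0,-0.24],
    [32,0,0,0,-0.36],
    [32,0,0,0,-0.48],
    [32,0,0,0,-0.6],
    [32,0,0,0,-0.72],
    [32,0,0,0,-0.84],
    [32,0,0,0,-0.96],
    [32,0,0,0,-1.08],
    [32,0,0,0,-1.2],
    [32,0,0,0,-1.32],
    [32,0,0,0,-1.44],
  ],
)

```text
t: 8.27
tool_pos: [0.4565, -0.0689, 0.3148]
ee_rot: [1.765, -2.596, -0.003]
force: [0.3, -0.7, -0.5]
gripper_width: 0.373
grasp_force: 0.0
```

```bash
python3 - <<'E'
from h import *
s=st();go(ext(-.064,-.001,.25),YAW+.105)
E
```

```text
{'t': 8.267, 'tool_pos': [0.457, -0.069, 0.315], 'ee_rot': [1.765, -2.596, -0.003], 'joint_positions': [0.017, 0.198, 0.1, 1.794, -0.021, 1.153, 2.888], 'force': [0.296, -0.653, -0.514], 'moment': [0.064, -0.054, 0.317], 'gripper_width': 0.373, 'grasp_force': 0.0}
shift [ -5.1 -43.6  64.6] turn -1.802 yaw now -1.947
```

>>> carry_out(
  plan=[
    [32,0,0,0,0.12],
    [32,0,0,0,0.24],
    [32,0,0,0,0.36],
    [32,0,0,0,0.48],
    [32,0,0,0,0.6],
    [32,0,0,0,0.72],
    [32,0,0,0,0.84],
    [32,0,0,0,0.96],
    [32,0,0,0,1.08],
    [32,0,0,0,1.2],
    [32,0,0,0,1.3],
    [32,0,0,0,1.33],
  ],
)

```text
t: 9.27
tool_pos: [0.4565, -0.0688, 0.3148]
ee_rot: [-0.23, -3.13, 0.0]
force: [0.3, 0.5, -0.4]
gripper_width: 0.381
grasp_force: 0.0
```

```bash
python3 - <<'E'
from h import *
s=st();go(ext(-.064,-.001,.194),YAW+.105+np.pi)
E
```

```text
{'t': 9.267, 'tool_pos': [0.457, -0.069, 0.315], 'ee_rot': [-0.23, -3.13, 0.0], 'joint_positions': [-0.147, 0.205, 0.304, 1.796, -0.066, 1.153, 1.602], 'force': [0.274, 0.46, -0.374], 'moment': [0.018, -0.014, -0.012], 'gripper_width': 0.381, 'grasp_force': 0.0}
shift [-43.8  -5.  120.7] turn -0.002 yaw now 2.995
```

>>> carry_out(
  plan=[
    [32,-20,-3,20,0],
    [32,-40,-5,40,0],
    [32,-44,-5,65,0],
    [32,-44,-5,85,0],
    [32,-44,-5,100,0],
    [32,-44,-5,110,0],
    [32,-44,-5,117,0],
    [32,-44,-5,117,0],
    [32,-44,-5,117,0],
  ],
)

```text
t: 10.02
tool_pos: [0.4993, -0.0804, 0.1987]
ee_rot: [-0.222, -3.132, 0.0]
force: [0.9, 0.2, 0.3]
gripper_width: 0.376
grasp_force: 0.0
```

```bash
python3 - <<'E'
from h import *
s=st();go(ext(-.064,-.001,.194),YAW+.105+np.pi)
a=save('wrist','w3.png'); cv2.imwrite('pics/w3c.png',cv2.resize(a[180:360,180:380][:,:,::-1],(660,594),interpolation=2))
E
```

```text
{'t': 10.017, 'tool_pos': [0.499, -0.08, 0.199], 'ee_rot': [-0.222, -3.132, 0.0], 'joint_positions': [-0.091, 0.387, 0.284, 1.889, -0.137, 0.886, 1.69], 'force': [0.915, 0.204, 0.303], 'moment': [-0.025, 0.018, 0.001], 'gripper_width': 0.376, 'grasp_force': 0.0}
shift [0.6 0.2 4.7] turn 0.004 yaw now 3.0
```

View pics/w3c.png

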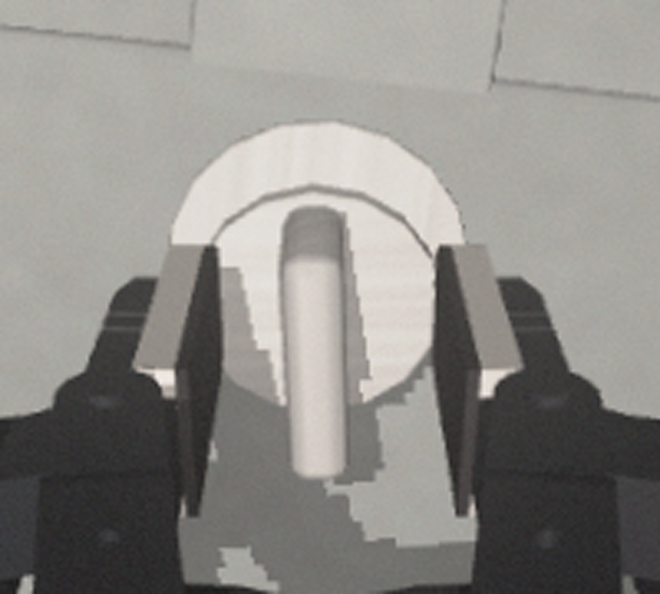

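>>> carry_out(
  plan=[
    [32,0,-1.5,4,0],
    [9,0,-1.5,4,0],
    [5,0,-1.5,4,0],
    [5,0,-1.5,4,0],
    [5,0,-1.5,4,0],
    [5,0,-1.5,4,0],
    [5,0,-1.5,4,0],
    [5,0,-1.5,4,0],
  ],
  grip_force=50,
)

```text
t: 10.73
tool_pos: [0.4993, -0.0822, 0.1956]
ee_rot: [0.223, 3.133, 0.0]
force: [-1.1, -0.7, 4.6]
gripper_width: 0.091
grasp_force: 51.3
```

>>> carry_out(
  plan=[
    [5,0,0,0,0.08],
    [5,0,0,0,0.16],
    [5,0,0,0,0.22],
    [5,0,0,1,0.22],
    [5,0,0,2,0.22],
    [5,0,0,2,0.22],
  ],
)

```text
t: 11.23
tool_pos: [0.4995, -0.0813, 0.1933]
ee_rot: [0.56, 3.091, 0.002]
force: [0.2, 4.5, 6.4]
gripper_width: 0.094
grasp_force: 51.6
```

>>> carry_out(
  plan=[
    [5,0,0,1,0],
    [5,0,0,2,0],
    [5,0,0,2,0],
  ],
)

```text
t: 11.48
tool_pos: [0.4995, -0.0813, 0.1914]
ee_rot: [0.561, 3.091, 0.002]
force: [-1.0, 5.6, 5.8]
gripper_width: 0.089
grasp_force: 51.7
```

>>> carry_out(
  plan=[
    [5,0,0,0.5,0],
    [5,0,0,1,0],
    [5,0,0,1,0],
  ],
)

```text
t: 11.73
tool_pos: [0.4996, -0.0813, 0.1905]
ee_rot: [0.561, 3.091, 0.002]
force: [0.1, 5.5, 7.1]
gripper_width: 0.092
grasp_force: 51.8
```

>>> carry_out(
  plan=[
    [5,0,0,0,0.05],
    [5,0,0,1,0.08],
    [5,0,0,2,0.1],
    [5,0,0,2,0.1],
  ],
)

```text
t: 12.07
tool_pos: [0.4998, -0.0809, 0.1885]
ee_rot: [0.716, 3.058, 0.003]
force: [0.9, 4.5, 7.9]
gripper_width: 0.094
grasp_force: 52.0
```

```bash
cat >> h.py <<'E'
def cw():
    r=R.from_rotvec(robot.observe()['ee_rot']).as_matrix();return YAW+np.pi-np.arctan2(r[1,0],r[0,0])
E
python3 -c "
from h import *
s=st();print(cw(),toext(s['tool_pos']))"
```

```text
{'t': 12.067, 'tool_pos': [0.5, -0.081, 0.189], 'ee_rot': [0.716, 3.058, 0.003], 'joint_positions': [-0.144, 0.407, 0.365, 1.905, -0.19, 0.862, 1.429], 'force': [0.923, 4.513, 7.948], 'moment': [1.387, -0.031, -0.003], 'gripper_width': 0.094, 'grasp_force': 51.967}
0.20974629357129793 [-0.06283513 -0.00147969]
```

>>> carry_out(
  plan=[
    [5,0,0,1,0.03],
    [5,0,0,2,0.06],
    [5,0,0,3,0.06],
    [5,0,0,4,0.06],
    [5,0,0,4,0.06],
  ],
)

```text
t: 12.48
tool_pos: [0.4999, -0.0806, 0.1847]
ee_rot: [0.805, 3.036, 0.003]
force: [-0.9, 7.0, 9.6]
gripper_width: 0.089
grasp_force: 52.2
```

>>> carry_out(
  plan=[
    [5,0,0,0.5,0],
    [5,0,0,1,0],
    [5,0,0,1,0],
  ],
)

```text
t: 12.73
tool_pos: [0.4999, -0.0807, 0.1838]
ee_rot: [0.805, 3.036, 0.004]
force: [0.1, 6.5, 10.1]
gripper_width: 0.089
grasp_force: 52.2
```

>>> carry_out(
  plan=[
    [5,0,0,0.4,0],
    [5,0,0,0.8,0],
    [5,0,0,0.8,0],
  ],
)

```text
t: 12.98
tool_pos: [0.4999, -0.0807, 0.1834]
ee_rot: [0.805, 3.036, 0.004]
force: [-1.3, 7.4, 12.9]
gripper_width: 0.09
grasp_force: 52.8
```

>>> carry_out(
  plan=[
    [5,0,0,0,0.06],
    [5,0,0,0,0.12],
    [5,0,0,0,0.2],
    [5,0,0,0,0.2],
  ],
)

```text
t: 13.32
tool_pos: [0.5005, -0.0798, 0.1834]
ee_rot: [1.11, 2.938, 0.006]
force: [0.6, 8.5, 13.7]
gripper_width: 0.089
grasp_force: 52.7
```

```bash
python3 -c "
from h import *
s=st();print(cw(),toext(s['tool_pos']))"
```

```text
{'t': 13.317, 'tool_pos': [0.5, -0.08, 0.183], 'ee_rot': [1.11, 2.938, 0.006], 'joint_positions': [-0.192, 0.423, 0.435, 1.912, -0.236, 0.854, 1.214], 'force': [0.577, 8.533, 13.748], 'moment': [2.187, -0.04, -0.045], 'gripper_width': 0.089, 'grasp_force': 52.676}
0.4723323260212906 [-0.06241185 -0.00029657]
```

>>> carry_out(
  plan=[
    [5,0.6,0.7,0,0.1],
    [5,0.6,0.7,0,0.2],
    [5,0.6,0.7,0,0.3],
    [5,0.6,0.7,0,0.4],
    [5,0.6,0.7,0,0.5],
    [5,0.6,0.7,0,0.6],
    [5,0.6,0.7,0,0.6],
  ],
)

```text
t: 13.9
tool_pos: [0.5028, -0.0783, 0.1837]
ee_rot: [1.927, 2.477, 0.01]
force: [6.6, 11.0, 9.5]
gripper_width: 0.092
grasp_force: 52.3
```

```bash
python3 -c "
from h import *
s=st();print(cw(),toext(s['tool_pos']))"
```

```text
{'t': 13.9, 'tool_pos': [0.503, -0.078, 0.184], 'ee_rot': [1.927, 2.477, 0.01], 'joint_positions': [-0.306, 0.453, 0.607, 1.911, -0.338, 0.873, 0.721], 'force': [6.576, 10.999, 9.487], 'moment': [2.609, -1.519, 0.1], 'gripper_width': 0.092, 'grasp_force': 52.285}
1.0724232307988033 [-0.06052667  0.00178745]
```

>>> carry_out(
  plan=[
    [5,0.9,0.9,0,0.1],
    [5,0.9,0.9,0,0.2],
    [5,0.9,0.9,0,0.3],
    [5,0.9,0.9,0,0.4],
    [5,0.9,0.9,0,0.5],
    [5,0.9,0.9,0,0.5],
  ],
)

```text
t: 14.4
tool_pos: [0.5052, -0.0781, 0.1843]
ee_rot: [2.479, 1.922, 0.014]
force: [12.0, 8.7, 10.5]
gripper_width: 0.092
grasp_force: 52.3
```

```bash
python3 -c "
from h import *
s=st();print(cw(),toext(s['tool_pos']))"
```

```text
{'t': 14.4, 'tool_pos': [0.505, -0.078, 0.184], 'ee_rot': [2.479, 1.922, 0.014], 'joint_positions': [-0.396, 0.49, 0.755, 1.909, -0.43, 0.899, 0.319], 'force': [11.985, 8.735, 10.492], 'moment': [2.201, -2.508, 0.05], 'gripper_width': 0.092, 'grasp_force': 52.267}
1.5725099279824388 [-0.05821891  0.00253207]
```

>>> carry_out(
  plan=[
    [5,1,1,0,0.06],
    [5,1,1,0,0.12],
    [5,1,1,0,0.18],
    [5,1,1,0,0.22],
    [5,1,1,0,0.22],
  ],
)

```text
t: 14.82
tool_pos: [0.5063, -0.0784, 0.1843]
ee_rot: [2.672, 1.642, 0.013]
force: [11.8, 6.4, 10.5]
gripper_width: 0.091
grasp_force: 52.2
```

```bash
python3 -c "
from h import *
s=st();print(cw(),toext(s['tool_pos']))"
```

```text
{'t': 14.817, 'tool_pos': [0.506, -0.078, 0.184], 'ee_rot': [2.672, 1.642, 0.013], 'joint_positions': [-0.433, 0.511, 0.82, 1.906, -0.472, 0.916, 0.147], 'force': [11.774, 6.439, 10.527], 'moment': [1.579, -2.463, 0.019], 'gripper_width': 0.091, 'grasp_force': 52.248}
1.7896708105405414 [-0.05713114  0.00256592]
```

>>> carry_out(
  plan=[
    [5,0.7,0.7,-1,0],
    [5,0.7,0.7,-2,0],
    [5,0.7,0.7,-3,0],
    [5,0.7,0.7,-3,0],
  ],
)

```text
t: 15.15
tool_pos: [0.5064, -0.0784, 0.1872]
ee_rot: [2.671, 1.645, 0.012]
force: [10.2, 6.0, 8.3]
gripper_width: 0.09
grasp_force: 52.1
```

>>> carry_out(
  plan=[
    [5,0,0,-0.5,0],
    [5,0,0,-1,0],
    [5,0,0,-1,0],
  ],
)

```text
t: 15.4
tool_pos: [0.5064, -0.0784, 0.1881]
ee_rot: [2.671, 1.645, 0.012]
force: [9.7, 5.8, 8.4]
gripper_width: 0.089
grasp_force: 52.0
```

```bash
python3 -c "
from h import *
s=st();print(cw(),toext(s['tool_pos']))"
```

```text
{'t': 15.4, 'tool_pos': [0.506, -0.078, 0.188], 'ee_rot': [2.671, 1.645, 0.012], 'joint_positions': [-0.435, 0.507, 0.823, 1.9, -0.465, 0.926, 0.143], 'force': [9.709, 5.849, 8.364], 'moment': [1.268, -2.125, -0.075], 'gripper_width': 0.089, 'grasp_force': 52.007}
1.7877293337508575 [-0.05702382  0.00257547]
```

>>> carry_out(
  plan=[
    [5,0,0,-0.7,0],
    [5,0,0,-0.7,0],
    [30,0,0,-0.7,0],
    [32,0,0,-0.7,0],
    [32,0,0,-0.7,0],
    [32,0,0,-0.7,0],
  ],
)

```text
t: 15.9
tool_pos: [0.5013, -0.0796, 0.1868]
ee_rot: [-2.678, -1.641, 0.002]
force: [1.0, -0.3, -0.4]
gripper_width: 0.374
grasp_force: 0.0
```

>>> carry_out(
  plan=[
    [32,0,0,-15,0],
    [32,0,0,-45,0],
    [32,0,0,-85,0],
    [32,0,0,-120,0],
    [32,0,0,-150,0],
    [32,0,0,-150,0],
    [32,0,0,-150,0],
  ],
)

```text
t: 16.48
tool_pos: [0.5022, -0.0798, 0.3383]
ee_rot: [2.677, 1.641, 0.003]
force: [-0.3, 1.7, -1.3]
gripper_width: 0.373
grasp_force: 0.0
```

```bash
python3 - <<'E'
from h import *
s=st();print(cw(),toext(s['tool_pos']))
a=save('wrist','w4.png'); find('wrist',['stud_head','hatch'],1)
cv2.imwrite('pics/w4c.png',cv2.resize(a[130:330,150:410][:,:,::-1],(780,600),interpolation=2))
E
```

```text
{'t': 16.483, 'tool_pos': [0.502, -0.08, 0.338], 'ee_rot': [2.677, 1.641, 0.003], 'joint_positions': [-0.532, 0.365, 0.935, 1.655, -0.306, 1.275, -0.009], 'force': [-0.341, 1.662, -1.345], 'moment': [-0.008, -0.054, 0.012], 'gripper_width': 0.373, 'grasp_force': 0.0}
1.7917211651973877 [-0.06071592  0.00021668]
wrist stud_head 0.65 [ 0.55  -0.088  0.154]
wrist hatch 0.82 [ 0.55  -0.087  0.156]
```

View pics/w4c.png

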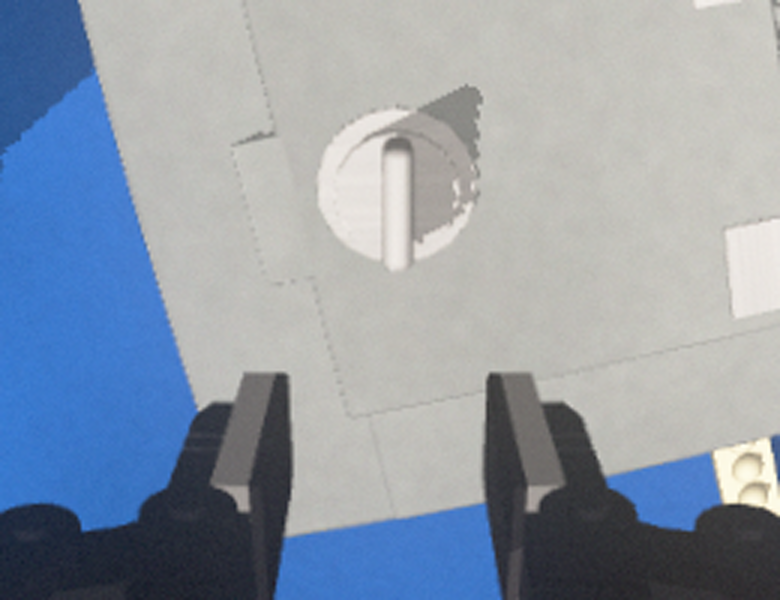

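>>> carry_out(
  plan=[
    [0,0,0,35,0],
    [0,0,0,70,0],
    [0,0,0,95,0],
    [0,0,0,110,0],
    [0,0,0,120,0],
    [0,0,0,124,0],
    [0,0,0,127,0],
    [0,0,0,129,0],
    [0,0,0,129,0],
    [0,0,0,129,0],
  ],
)

```text
t: 17.47
tool_pos: [0.5023, -0.0793, 0.2088]
ee_rot: [2.678, 1.642, 0.001]
force: [-0.3, -0.1, 1.0]
gripper_width: -0.0
grasp_force: 0.0
```

>>> carry_out(
  plan=[
    [0,0,0,1,0],
    [0,0,0,2,0],
    [0,0,0,2,0],
  ],
)

```text
t: 17.72
tool_pos: [0.5024, -0.0793, 0.2068]
ee_rot: [2.678, 1.642, 0.002]
force: [-0.4, 0.8, 5.3]
gripper_width: -0.001
grasp_force: 2.2
```

>>> carry_out(
  plan=[
    [0,0,0,1,0],
    [0,0,0,1.5,0],
    [0,0,0,1.5,0],
  ],
)

```text
t: 17.97
tool_pos: [0.5024, -0.0793, 0.2055]
ee_rot: [2.678, 1.641, 0.002]
force: [-1.6, 0.5, 7.7]
gripper_width: 0.004
grasp_force: 4.1
```

>>> carry_out(
  plan=[
    [0,0,0,0,0],
    [0,0,0,0,0],
    [0,0,0,0,0],
  ],
)

```text
t: 18.22
tool_pos: [0.5024, -0.0793, 0.2056]
ee_rot: [2.678, 1.642, 0.002]
force: [-1.6, 0.7, 8.0]
gripper_width: 0.005
grasp_force: 4.1
```

>>> carry_out(
  plan=[
    [0,0,0,-1,0],
    [0,0,0,-1,0],
    [0,0,0,-1,0],
    [0,0,0,-1,0],
  ],
)

```text
t: 18.55
tool_pos: [0.5024, -0.0793, 0.2065]
ee_rot: [2.678, 1.641, 0.002]
force: [-0.6, 1.2, 7.4]
gripper_width: -0.001
grasp_force: 3.8
```

>>> carry_out(
  plan=[
    [0,0,0,-1,0],
    [0,0,0,-1,0],
    [0,0,0,-1,0],
    [0,0,0,-1,0],
  ],
)

```text
t: 18.88
tool_pos: [0.5021, -0.0792, 0.2068]
ee_rot: [2.678, 1.642, 0.0]
force: [-0.5, 0.5, 3.2]
gripper_width: -0.0
grasp_force: 1.6
```

```bash
python3 - <<'E'
from h import *
a=eyes.grab_frame('scene'); find('scene',['stud_head','stud','hatch','extractor'],1)
print(proj('scene',ext(-.062,0,.175)))
E
```

```text
scene stud 0.71 [ 0.511 -0.078  0.168]
scene hatch 0.82 [ 0.557 -0.083  0.16 ]
scene extractor 0.6 [ 0.611 -0.026  0.15 ]
[277.75250072 174.95689673]
```

>>> carry_out(
  plan=[
    [0,0,0,-15,0],
    [0,0,0,-45,0],
    [0,0,0,-80,0],
    [0,0,0,-100,0],
    [0,0,0,-100,0],
    [0,0,0,-100,0],
  ],
)

```text
t: 19.63
tool_pos: [0.5022, -0.0792, 0.3072]
ee_rot: [2.678, 1.642, 0.002]
force: [0.3, -0.6, -1.1]
gripper_width: 0.0
grasp_force: 0.0
```

```bash
python3 - <<'E'
from h import *
a=save('wrist','w5.png'); cv2.imwrite('pics/w5c.png',cv2.resize(a[110:330,130:420][:,:,::-1],(783,594),interpolation=2)); st()
E
```

```text
{'t': 19.683, 'tool_pos': [0.502, -0.079, 0.306], 'ee_rot': [-2.678, -1.642, 0.0], 'joint_positions': [-0.52, 0.39, 0.921, 1.715, -0.331, 1.202, 0.016], 'force': [-0.89, 0.176, 0.213], 'moment': [-0.036, -0.027, 0.094], 'gripper_width': -0.002, 'grasp_force': 0.0}
```

View pics/w5c.png

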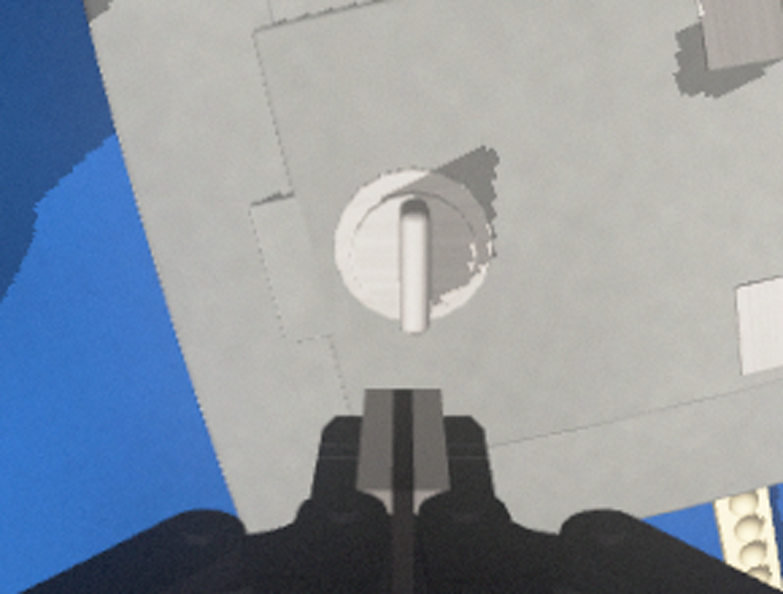

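The hatch is flat, and the stud at (413,250) sits low on its collar with the wing still turned across. Nothing is touching it, so I'll hand in.

```bash
python3 -c "
from cell import robot
print(robot.hand_in())"
```

```text
the job is handed in; nothing more can be done
None
```

The hatch is shut and the stud is turned on and appears locked: a light touch put it about 7 mm in and staying down by itself, the gripper is clear of everything, and the job is handed in (no verdict came back).

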